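# Put the food-ring set away

### The arm

A 6-joint arm with a two-finger parallel gripper is mounted at the origin on a cart in front of the work surface, level with it; the furniture and walls round the work are solid. World frame = base frame: x ahead of the robot, y to its left, z up, the work surface at z = 0. Lengths are in mm, angles in degrees, forces in N, time in s.
With the tool pointing down it reaches from about 300 to 850 mm from the base axis. Payload 4.2 kg.
Tool frame: the origin (TCP) lies at the very end of the fingers, on their centre line; the grasp point (between the pads) lies 19 mm behind it (env.grasp_offset is the distance from the TCP to the grasp point, in mm); z points along the fingers, y is the line along which they close (so a half turn about z gives the same grasp; the last joint's range is limited). The gripper opens to 91 mm and grips with 3 to 60 N. Pads are 32 mm wide; open, the fingers measure 118 mm over their backs; the gripper's body (76 mm by 178 mm) begins 60 mm behind the grasp point.
Start: joints at [-69.156, 18.312, 89.639, -0, 72.044, -1.146], TCP at [215.311, -533.183, 213.976] pointing down, gripper open.
Joint ranges: [-177.97, 177.97], [-48.28, 115.42], [12.27, 149.76], [-77.06, 257.06], [2.81, 150.46], [-146.56, 146.56]. Speed limits (degrees/s): [147.25, 147.25, 180, 180, 180, 180].

### API

Orientations are given as [roll, pitch, yaw] about the fixed x, y, z axes, in that order (R = Rz(yaw) Ry(pitch) Rx(roll)).
In Python, from workcell import env, eyes gives the robot as it stands.
- The arm moves only by the tool send_rows, never from a script. Its arguments are lists of equal length, an entry for each row: "grip": the opening, from -1 (shut) to 1 (fully open), so that 0 is half open; "xyz": the shift along the world's x, y, z in m, a list of three; "yaw": the turn about the world's z in degrees. A call has 1 to 8 rows; each row is the pose to reach, as a shift and turn from the pose commanded when the call began; what a row does not reach only later rows make up. A row lasts 1/12 s, in which the tool goes at most 41.7 mm and 7.16 degrees, less where a joint would pass 70% of its speed; a pose out of reach is approached as far as the arm can. A call with a gripper value outside its range is refused whole. The fingers move at their own pace and stop on an object; "grip_force" is the grip in N (left out, the last holds). Time passes only in rows, so rows that repeat a pose let the fingers close. It gives the time, the measured TCP pose, the force, the opening and the grip force at its end, in the units of the state.
- env.state(): the state, without advancing time (a new reading comes with each control period).
- eyes.grab_frame(name): name is "scene" or "top" or "wrist"; returns a dict with "frame" (480x640x3 uint8, red, green, blue), "fx", "fy", "cx", "cy" (pixels), "pose" (4x4, takes a point from camera to world coordinates). Camera axes: x right, y down, z forward; pixel columns grow to the right and rows downward; lengths in mm; the calibration is good to about 2 mm. A picture is of the moment at which its call begins. There is no depth.
- env.job_done(): hands the job in; it is judged then, once.
The state is a dict: "time_s": time; "qpos": joint angles; "qvel": joint speeds; "effort": joint torques, N m; "ee_pos": TCP position; "ee_rot": TCP orientation; "force": force on the tool from outside, world axes, zero at the start; "torque": the same for the moment, N m; "gripper_width": finger opening in mm; "gripper_force": force on a finger pad.
Only numpy, scipy, OpenCV 4.12 (cv2) and the standard library are available. Lean on these libraries where they do the work, as an engineer would, in place of code of your own. Each camera call takes 0.05 s, during which the arm holds its last target. There are 200 camera calls.

### The job

The steel food rings and their black-knobbed pushers are washed: put the set away. Hang every ring that is there on the sloping peg stand, one to a peg and slid down until it lies flat against the board, put every pusher into the white case, and then press the free edge of the case's lid down until the catch clicks and holds it shut. Leave the salt shaker, the jar and the tin where they stand.

Things in the scene. Friction and masses are not known exactly. Their poses are not given: they have to be found in the camera images.
- ring_a: open steel food ring (a plain tube without bottom), 60 mm outside and 53 mm inside diameter, 40 mm high, about 70 g, starts standing on one end; origin at its very centre (20 mm above the surface it stands on), z along its axis; both ends are alike. May be absent
- ring_b: open steel food ring (a plain tube without bottom), 60 mm outside and 53 mm inside diameter, 40 mm high, about 70 g, starts standing on one end; origin at its very centre (20 mm above the surface it stands on), z along its axis; both ends are alike. May be absent
- ring_c: open steel food ring (a plain tube without bottom), 60 mm outside and 53 mm inside diameter, 40 mm high, about 70 g, starts standing on one end; origin at its very centre (20 mm above the surface it stands on), z along its axis; both ends are alike. May be absent
- pusher_a: pusher of the ring set: flat steel disc 50 mm across and 8 mm thick, upright stem 14 mm thick, black round knob 26 mm across between 40 and 62 mm above the underside (widest 45 to 57 mm); about 120 g, starts standing on its disc; origin at the centre of the disc's underside, z up through the knob (underside at z = -0.003 on the wooden worktop, 0.004 on the draining board). May be absent
- pusher_b: pusher of the ring set: flat steel disc 50 mm across and 8 mm thick, upright stem 14 mm thick, black round knob 26 mm across between 40 and 62 mm above the underside (widest 45 to 57 mm); about 120 g, starts standing on its disc; origin at the centre of the disc's underside, z up through the knob (underside at z = -0.003 on the wooden worktop, 0.004 on the draining board). May be absent
- pusher_c: pusher of the ring set: flat steel disc 50 mm across and 8 mm thick, upright stem 14 mm thick, black round knob 26 mm across between 40 and 62 mm above the underside (widest 45 to 57 mm); about 120 g, starts standing on its disc; origin at the centre of the disc's underside, z up through the knob (underside at z = -0.003 on the wooden worktop, 0.004 on the draining board). May be absent
- peg0 (a point): foot of the left peg (seen from the robot) of the stand: on the peg's axis, at the board's face. z = outward along the peg, rising 50 degrees above level towards the robot's side; x = up the slope of the board, away from the robot; y = along the board to the left. Round peg 14 mm thick, 75 mm long, round end; pegs 100 mm apart, all parallel
- peg1 (a point): foot of the middle peg (seen from the robot) of the stand: on the peg's axis, at the board's face. z = outward along the peg, rising 50 degrees above level towards the robot's side; x = up the slope of the board, away from the robot; y = along the board to the left. Round peg 14 mm thick, 75 mm long, round end; pegs 100 mm apart, all parallel
- peg2 (a point): foot of the right peg (seen from the robot) of the stand: on the peg's axis, at the board's face. z = outward along the peg, rising 50 degrees above level towards the robot's side; x = up the slope of the board, away from the robot; y = along the board to the left. Round peg 14 mm thick, 75 mm long, round end; pegs 100 mm apart, all parallel
- stand: wooden stand, fixed: flat board 290 mm wide sloping up away from the robot, square to its three pegs, reaching 77 mm down the slope and 53 mm up it from the pegs' feet, which are about 66 mm above its underside. A ring that is home lies flat on the board and hangs on the peg by its inside: its centre 20 mm out from the board, some 20 mm down-slope of the peg's axis. Origin on the draining board under the board
- case: white open-topped case, 160 mm (its x) by 230 mm (its y) by 85 mm high, walls 4 mm, floor 4 mm, fixed; origin at the centre of its underside, x pointing from its front (catch side) to its hinge side (away from the robot), y along the hinge, z up. Inner height up to the shut lid 83 mm
- lid_hinge (a point): middle of the lid's hinge line, on the top of the case's hinge side, 80 mm along the case's +x and 87 mm above its underside; axes as the case's: the hinge turns about y
- lid_edge (a point): point on the outer face of the lid near its free edge, in the middle of its width, 148 mm from the hinge line (the lid goes on 24 mm farther) and 8 mm off the hinge plane; z = outward normal of the lid (up when shut), x towards the hinge
- lid (a joint): lid angle in rad: 0 = shut flat on the case, 1.57 = upright (the stop); starts at 1.4 to 1.55. Lid 172 by 236 mm, 8 mm thick. A stiff hinge (0.15 N m) holds it wherever it is left. A lip under its free edge meets the catch at about 0.1 rad, needs about 9 N down at the edge to ride over it, and snaps down by itself below about 0.05 rad
- catch (a joint): grey spring catch at the middle of the case's front wall, 60 mm wide: outward travel in m, 0 = at rest; the lid's lip pushes it out about 0.003 as it passes, then it springs back over the lip and holds the lid
- salt: bystander: salt shaker, 44 mm across, 90 mm high, standing at the back of the wooden worktop; origin under its centre
- honey: bystander: jar with red lid, 65 mm across, 100 mm high, behind the case; origin under its centre
- tin: bystander: flat food tin, 86 mm across, 40 mm high, left of the case; origin under its centre

How it is judged:
By the outcome, as a careful person would: the job done as asked, in the order asked, and still so for the second after the job is handed in, with the robot touching nothing.
Of ring_a, ring_b, ring_c only 2 to 3 are there at a start; the rules pass over those that are not, and their reading is None.
Of pusher_a, pusher_b, pusher_c only 2 to 3 are there at a start; the rules pass over those that are not, and their reading is None.
At some moment in a run one of ring_a, ring_b, ring_c, pusher_a, pusher_b, pusher_c may be knocked a few centimetres aside while the robot is not near it.
It also fails if it takes over 208 s, if anything falls off the work surface, if the arm or the gripper's body presses on something with over 40 N, if the wrist force passes 120 N, or if a joint passes its speed limit or range.

## Working session

There is one attempt and no reset: what is moved stays moved. The work goes in short steps, Python scripts to look and compute and a tool call to move; the robot and the scene stay as the last step left them, time stands still between calls to the robot, and variables do not carry over. Pictures are saved under pics/ and viewed, at most 14 in all, crops included, and the job is handed in when it is done.

Besides the shell and the picture viewer there is one more tool, called after ">>>" by a JSON object that holds its "api" and its "payload", one argument or row to a line. send_rows: Moves the arm, as the interface text tells. Its arguments: {"type":"object","properties":{"grip":{"type":"array"},"xyz":{"type":"array"},"yaw":{"type":"array"},"grip_force":{"type":"number"}},"required":["grip","xyz","yaw"]}

```bash
mkdir -p pics; ls; cat > h.py <<'E'
import numpy as np,cv2
from workcell import env,eyes
def grab(n,save=None):
    f=eyes.grab_frame(n)
    if save: cv2.imwrite('pics/'+save,f['frame'][:,:,::-1])
    return f
def ray(f,u,v):
    P=np.array(f['pose']); d=P[:3,:3]@np.array([(u-f['cx'])/f['fx'],(v-f['cy'])/f['fy'],1]); return P[:3,3],d
def atz(f,u,v,z):
    o,d=ray(f,u,v); return o+d*(z-o[2])/d[2]
def proj(f,p):
    P=np.array(f['pose']); q=P[:3,:3].T@(np.array(p)-P[:3,3]); return q[0]/q[2]*f['fx']+f['cx'],q[1]/q[2]*f['fy']+f['cy']
E
python3 - <<'E'
from h import *
import pickle
for n in['scene','top']:
    f=grab(n,n+'0.png'); pickle.dump(f,open(n+'0.pkl','wb')); print(n,f['fx'],f['cx'],f['cy'],np.round(f['pose'],3).tolist())
s=env.state(); print(s['time_s'],s['ee_pos'],s['ee_rot'],s['gripper_width'])
E
```

```text
pics
scene 459.11860369334244 320.79852761248844 241.81864732407868 [[0.635, -0.308, 0.709, -309.405], [-0.772, -0.234, 0.59, -549.561], [-0.016, -0.922, -0.386, 546.828], [0.0, 0.0, 0.0, 1.0]]
top 569.0445934772766 326.79099821839037 233.65362532241315 [[-0.016, -0.991, 0.136, 372.456], [-1.0, 0.015, -0.007, 159.925], [0.005, -0.136, -0.991, 1485.464], [0.0, 0.0, 0.0, 1.0]]
0.1 [ 215.13637266 -532.73691615  213.20721991] [-1.79908256e+02 -4.03252003e-04  2.19906991e+01] 91.19521833838412
```

View pics/top0.png

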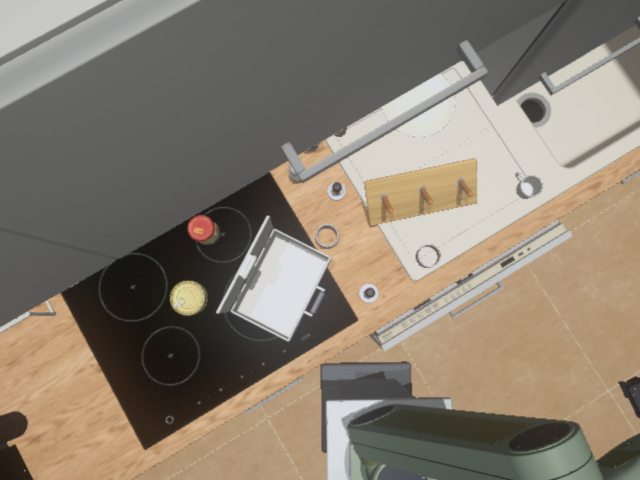

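View pics/scene0.png

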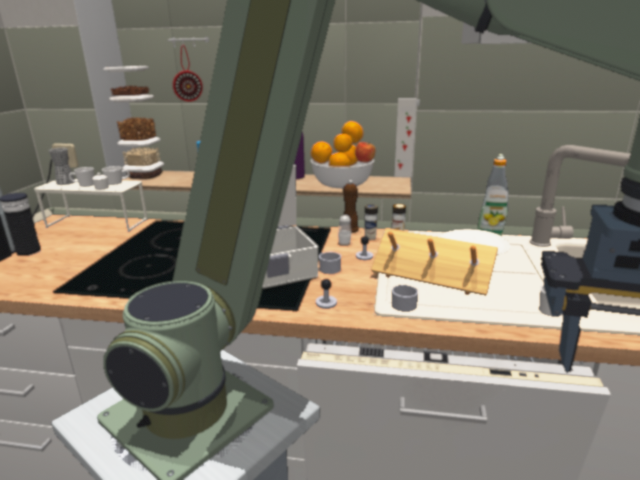

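The top view shows rings at (327,236) and (428,256), and pushers at (337,188) and (369,293). The case is at about (280,285) with its lid upright, and the stand is at (420,190). I'll zoom in for accuracy.

```bash
python3 - <<'E'
import cv2
a=cv2.imread('pics/top0.png')
cv2.imwrite('pics/c1.png',cv2.resize(a[120:320,160:560],None,fx=2,fy=2,interpolation=cv2.INTER_CUBIC)[:600,:800])
b=cv2.imread('pics/scene0.png')[190:320,230:510]
cv2.imwrite('pics/c2.png',cv2.resize(b,None,fx=2.8,fy=2.8,interpolation=cv2.INTER_CUBIC))
E
```

```text
(no output)
```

View pics/c1.png

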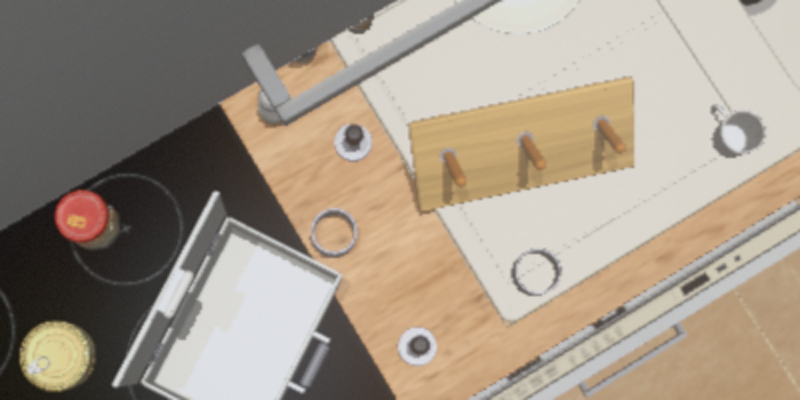

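View pics/c2.png

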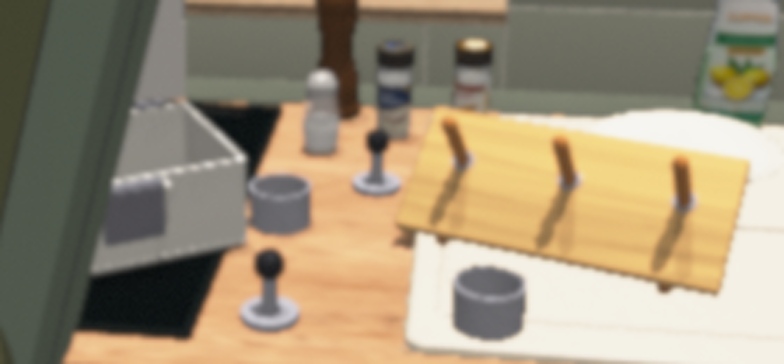

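c1 shows two rings at (335,232) and (537,271), pushers with discs at (353,142) and (417,347), peg feet at (450,155), (526,138) and (602,122), and tips at (461,183), (540,164) and (620,147). c2 confirms there are only two rings and two pushers, with the salt shaker at the back.

```bash
python3 - <<'E'
from h import *; import pickle
f=pickle.load(open('top0.pkl','rb'))
def c(x,y,z,n): 
    p=atz(f,160+(x-.5)/2,120+(y-.5)/2,z); print(n,np.round(p,1)); return p
c(335,232,37,'ring1 top'); c(537,271,44,'ring2 top')
c(353,142,3,'pushA disc');c(353,133,48,'pushA knob'); c(417,347,3,'pushB disc');c(419,344,48,'pushB knob')
F=[c(450,155,70,'f0'),c(526,138,70,'f1'),c(602,122,70,'f2')]
for i,q in enumerate([(461,183),(540,164),(620,147)]): c(*q,124,'tip%d'%i)
d=F[2]-F[0]; print('board yaw', np.degrees(np.arctan2(-d[0],d[1]))) 
c(230,220,82,'case back-right'); c(340,275,82,'case front-right'); c(144,383,82,'case back-left'); c(315,362,60,'catch')
c(217,193,255,'lidtop R');c(115,383,255,'lid L')
c(85,213,100,'honey');c(270,103,90,'salt')
E
```

```text
ring1 top [565.8 148.   37. ]
ring2 top [ 510.8 -108.3   44. ]
pushA disc [690.6 121.8   3. ]
pushA knob [692.8 122.8  48. ]
pushB disc [418.3  43.8   3. ]
pushB knob [420.6  44.8  48. ]
f0 [657.6   0.9  70. ]
f1 [678.1 -96.3  70. ]
f2 [ 697.4 -194.    70. ]
tip0 [611.9  -5.3 124. ]
tip1 [ 633.9 -102.3  124. ]
tip2 [ 653.5 -201.   124. ]
board yaw -168.44467018830886
case back-right [576.9 278.9  82. ]
case front-right [506. 143.  82.]
case back-left [377.4 384.5  82. ]
catch [400.  175.7  60. ]
lidtop R [581.8 278.3 255. ]
lid L [377.3 387.9 255. ]
honey [585.7 455.5 100. ]
salt [723.5 227.4  90. ]
```

>>> {"api": "send_rows", "payload": {
  "grip": [1,1,1,1,1,1,1],
  "xyz": [
    [0.148,0.212,0],
    [0.148,0.212,0],
    [0.148,0.212,0],
    [0.148,0.212,0],
    [0.148,0.212,0],
    [0.148,0.212,0],
    [0.148,0.212,0]
  ],
  "yaw": [-10.5,-10.5,-10.5,-10.5,-10.5,-10.5,-10.5],
  "grip_force": 20
}}

```text
time_s: 0.68
ee_pos: [365.3, -316.5, 213.8]
ee_rot: [-179.8, -0.1, 11.7]
force: [0.4, 1.4, 0.6]
gripper_width: 91.3
gripper_force: 0.0
```

>>> {"api": "send_rows", "payload": {
  "grip": [1,1,1,1,1,1,1,1],
  "xyz": [
    [0.148,0.212,-0.06],
    [0.148,0.212,-0.06],
    [0.148,0.212,-0.06],
    [0.148,0.212,-0.06],
    [0.148,0.212,-0.06],
    [0.148,0.212,-0.06],
    [0.148,0.212,-0.06],
    [0.148,0.212,-0.06]
  ],
  "yaw": [0,0,0,0,0,0,0,0]
}}

```text
time_s: 1.35
ee_pos: [512.4, -106.6, 152.5]
ee_rot: [-179.9, 0.1, 11.7]
force: [0.6, 0.1, -0.2]
gripper_width: 91.2
gripper_force: 0.0
```

```bash
python3 - <<'E'
from h import *; import pickle
f=grab('wrist','w1.png'); pickle.dump(f,open('w1.pkl','wb')); s=env.state()
print(f['fx'],np.round(f['pose'],2).tolist(),s['ee_pos'],s['ee_rot'],s['time_s'],s['force'])
for p in [(511,-108,44),(612,-5,124),(634,-102,124),(654,-201,124)]: print(proj(f,p))
E
```

```text
425.4631926610447 [[0.2, -0.94, -0.29, 593.07], [-0.98, -0.19, -0.06, -89.68], [-0.0, 0.29, -0.96, 321.87], [0.0, 0.0, 0.0, 1.0]] [ 511.43279929 -108.22758566  152.9985496 ] [-1.79979730e+02  1.18692697e-01  1.16712024e+01] 1.4 [-0.76348479 -0.42275017 -0.60622033]
(np.float64(324.95930855600596), np.float64(237.53207689527915))
(np.float64(135.08386125244877), np.float64(19.792981928057884))
(np.float64(371.82057081429286), np.float64(14.867263875319026))
(np.float64(612.8916808302699), np.float64(16.189325600386354))
```

View pics/w1.png

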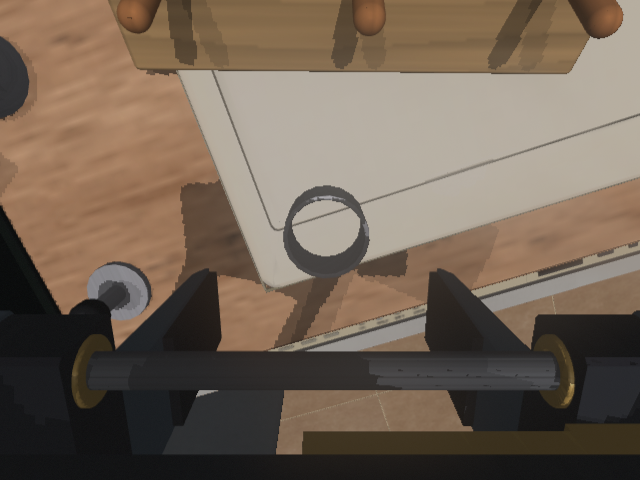

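The wrist view shows the ring's top rim at about (327,237), where I predicted it. The peg tips are at (135,15), (371,18) and (603,18). I'll descend and grip.

>>> {"api": "send_rows", "payload": {
  "grip": [1,1,1,1,1,1,1],
  "xyz": [
    [0,0,-0.04],
    [0,0,-0.08],
    [0,0,-0.11],
    [0,0,-0.125],
    [0,0,-0.138],
    [0,0,-0.138],
    [0,0,-0.138]
  ],
  "yaw": [0,0,0,0,0,0,0]
}}

```text
time_s: 1.98
ee_pos: [510.6, -110.4, 16.0]
ee_rot: [-180.0, 0.1, 11.4]
force: [0.6, -0.5, 0.7]
gripper_width: 91.0
gripper_force: 0.0
```

>>> {"api": "send_rows", "payload": {
  "grip": [0.2,0.2,0.2,0.2,0.2,0.2,0.2,0.2],
  "xyz": [
    [0,0,0],
    [0,0,0],
    [0,0,0],
    [0,0,0],
    [0,0,0],
    [0,0,0],
    [0,0,0],
    [0,0,0]
  ],
  "yaw": [0,0,0,0,0,0,0,0]
}}

```text
time_s: 2.65
ee_pos: [511.6, -109.3, 16.5]
ee_rot: [180.0, -0.0, 11.5]
force: [-1.2, -0.7, 5.7]
gripper_width: 60.2
gripper_force: 20.0
```

>>> {"api": "send_rows", "payload": {
  "grip": [0.2,0.2,0.2,0.2,0.2,0.2,0.2],
  "xyz": [
    [0,0,0.04],
    [0,0,0.08],
    [0.01,-0.02,0.12],
    [0.035,-0.05,0.145],
    [0.06,-0.08,0.165],
    [0.073,-0.105,0.175],
    [0.073,-0.105,0.175]
  ],
  "yaw": [0,0,0,0,0,0,0]
}}

```text
time_s: 3.23
ee_pos: [589.3, -220.1, 194.1]
ee_rot: [179.5, -0.5, 11.3]
force: [0.3, -1.0, 0.5]
gripper_width: 60.0
gripper_force: 20.0
```

```bash
python3 - <<'E'
from h import *; import pickle
f=grab('wrist','w2.png'); pickle.dump(f,open('w2.pkl','wb')); s=env.state()
print(np.round(f['pose'],2).tolist(),s['ee_pos'],s['ee_rot'],s['time_s'],s['gripper_width'])
for p in [(612,-5,124),(634,-102,124),(654,-201,124),(658,1,70),(678,-96,70),(697,-194,70)]: print(proj(f,p))
E
```

```text
[[0.2, -0.94, -0.28, 668.14], [-0.98, -0.19, -0.06, -202.51], [0.01, 0.28, -0.96, 364.39], [0.0, 0.0, 0.0, 1.0]] [ 586.46133418 -217.05020825  191.9529371 ] [179.84285533  -0.19597252  11.33235431] 3.2833 60.541410350165805
(np.float64(-53.97063400463554), np.float64(144.4061482652308))
(np.float64(127.23397612397122), np.float64(139.5269877527125))
(np.float64(311.20522260318023), np.float64(139.04297696122833))
(np.float64(3.7830929789311654), np.float64(64.58744970638318))
(np.float64(158.91861613326958), np.float64(63.72011199740268))
(np.float64(314.56892609699634), np.float64(64.82486176609939))
```

View pics/w2.png

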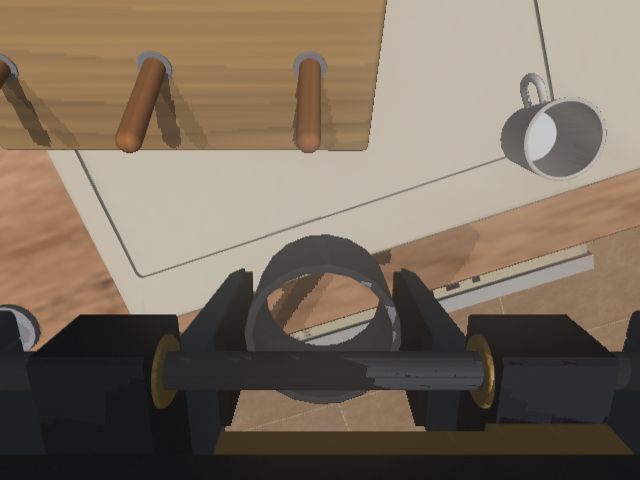

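The wrist view shows peg 2's foot at (309,65) and tip at (309,145), with the ring held level. Next I'll move over the tip, lower and release.

>>> {"api": "send_rows", "payload": {
  "grip": [0.2,0.2,0.2,0.2,0.2,0.2,0.2,0.2],
  "xyz": [
    [0.04,0.009,0],
    [0.0815,0.0176,0],
    [0.0815,0.0176,0],
    [0.0815,0.0176,-0.03],
    [0.0815,0.0176,-0.05],
    [0.0815,0.0176,-0.07],
    [0.0815,0.0176,-0.0845],
    [0.0815,0.0176,-0.0845]
  ],
  "yaw": [0,0,0,0,0,0,0,0]
}}

```text
time_s: 3.95
ee_pos: [663.2, -194.8, 101.7]
ee_rot: [-179.8, 0.4, 11.5]
force: [0.8, -0.1, -1.2]
gripper_width: 60.6
gripper_force: 20.0
```

```bash
python3 - <<'E'
from h import *
f=grab('wrist','w3.png'); s=env.state()
print(s['ee_pos'],s['ee_rot'],s['force'],s['gripper_width'])
E
```

```text
[ 663.96490634 -195.25577187  103.86258644] [-179.83184813    0.27738254   11.52852336] [-0.10656731  0.41607409 -0.26947154] 60.626563658187614
```

View pics/w3.png

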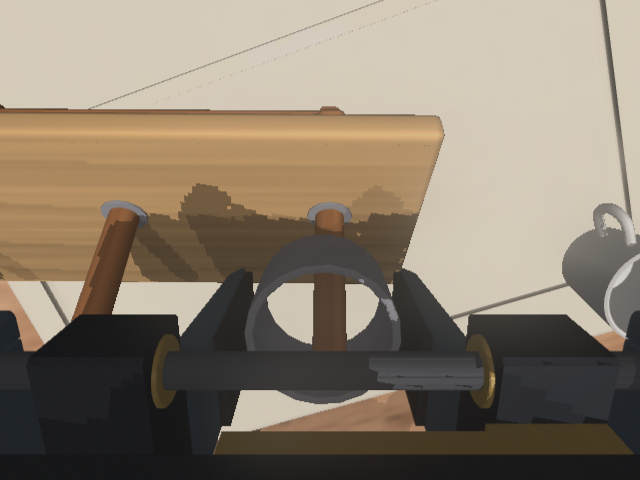

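The peg is inside the ring, visible through it at (330,320). Releasing.

>>> {"api": "send_rows", "payload": {
  "grip": [0.7,0.7,0.7,0.7,0.7,0.7,0.7,0.7],
  "xyz": [
    [0,0,0],
    [0,0,0],
    [0,0,0],
    [0,0,0],
    [0,0,0],
    [0,0,0.02],
    [0,0,0.05],
    [0,0,0.08]
  ],
  "yaw": [0,0,0,0,0,0,0,0]
}}

```text
time_s: 4.67
ee_pos: [665.1, -196.4, 186.7]
ee_rot: [-179.9, 0.1, 11.5]
force: [-0.3, 0.4, 0.6]
gripper_width: 77.4
gripper_force: 0.0
```

>>> {"api": "send_rows", "payload": {
  "grip": [0.7,0.7,0.7,0.7,0.7],
  "xyz": [
    [-0.04,-0.008,0],
    [-0.08,-0.016,0],
    [-0.08,-0.016,0],
    [-0.08,-0.016,0],
    [-0.08,-0.016,0]
  ],
  "yaw": [0,0,0,0,0]
}}

```text
time_s: 5.08
ee_pos: [586.4, -212.9, 187.3]
ee_rot: [179.9, -0.1, 11.5]
force: [0.7, -0.0, 0.8]
gripper_width: 77.7
gripper_force: 0.0
```

```bash
python3 - <<'E'
from h import *
f=grab('wrist','w4.png'); s=env.state()
print(s['ee_pos'],s['force'],s['gripper_width'],s['time_s'])
E
```

```text
[ 587.02752312 -212.73945793  187.08352201] [ 0.01869077  1.18907038 -0.18931593] 77.65468559941971 5.1333
```

View pics/w4.png

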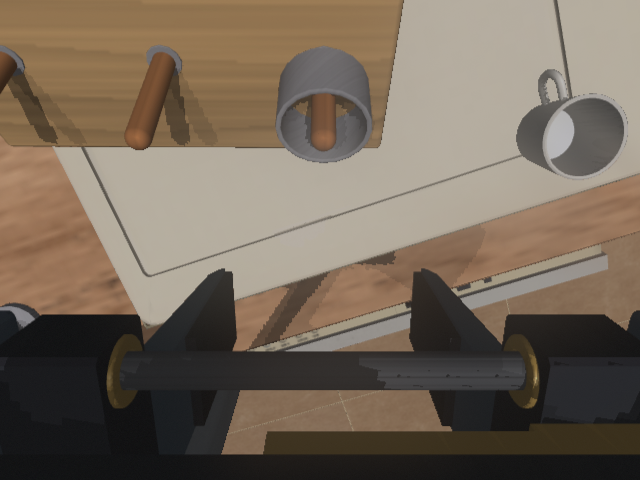

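The ring hangs on the right peg, with its front rim centred at about (324,120). I'll check the seating numerically and look for any knocked objects by differencing the top image.

```bash
cat >> h.py <<'E'
def diff(tag):
    import pickle
    f0=pickle.load(open('top0.pkl','rb')); f=grab('top',tag)
    d=cv2.absdiff(f0['frame'],f['frame']).max(2)
    d=cv2.morphologyEx((d>40).astype('uint8'),cv2.MORPH_OPEN,np.ones((2,2),np.uint8))
    n,l,st,c=cv2.connectedComponentsWithStats(d)
    for i in range(1,n):
        if st[i,4]>8: print('diff',np.round(c[i]),st[i].tolist(),np.round(atz(f,*c[i],20)[:2]))
    return f
E
python3 - <<'E'
from h import *
P=eyes.grab_frame('wrist')
psi=np.radians(11.5); h=np.array([np.cos(psi),np.sin(psi),0]); z=np.array([0,0,1.])
p=-.643*h+.766*z; x=.766*h+.643*z; y=np.cross(z,h)
foot=np.array([698,-191,70])
print('tip',proj(P,foot+68*p),'foot',proj(P,foot))
for off in (0,10,20):
  c=foot+(40+off)*p-19.5*x
  print(off,[np.round(proj(P,c+30*(np.cos(a)*x+np.sin(a)*y))) for a in np.radians([0,90,180,270])])
diff('t1.png')
E
```

```text
tip (np.float64(324.5387828320354), np.float64(134.66868459730318)) foot (np.float64(324.1299953112217), np.float64(58.08280682853132))
0 [array([324.,  85.]), array([275., 126.]), array([324., 161.]), array([373., 126.])]
10 [array([324.,  97.]), array([274., 138.]), array([324., 172.]), array([374., 138.])]
20 [array([325., 109.]), array([273., 150.]), array([324., 184.]), array([376., 150.])]
diff [510. 342.] [392, 151, 248, 329, 32766] [ 289. -310.]
diff [534. 181.] [528, 178, 13, 7, 55] [ 707. -401.]
diff [436. 253.] [426, 246, 16, 18, 83] [ 520. -133.]
diff [420. 261.] [416, 251, 12, 18, 61] [499. -91.]
diff [462. 267.] [453, 251, 19, 33, 228] [ 481. -198.]
diff [422. 294.] [405, 281, 39, 32, 579] [413. -92.]
diff [348. 372.] [324, 366, 53, 15, 643] [220. 102.]
diff [380. 376.] [376, 373, 9, 6, 34] [211.  20.]
diff [632. 393.] [619, 377, 21, 42, 473] [ 157. -611.]
diff [419. 389.] [415, 387, 8, 6, 36] [176. -75.]
diff [351. 439.] [328, 399, 76, 81, 2426] [59. 98.]
diff [422. 468.] [413, 461, 17, 17, 55] [-13. -77.]
diff [380. 472.] [376, 466, 10, 14, 36] [-19.  27.]
diff [433. 476.] [432, 475, 3, 4, 11] [ -33. -103.]
```

The ring is fully seated: the observed rim matches the zero-offset prediction. The other objects haven't moved. Now ring 1.

>>> {"api": "send_rows", "payload": {
  "grip": [1,1,1,1,1,1,1,1],
  "xyz": [
    [-0.002,0.04,0],
    [-0.004,0.08,0],
    [-0.006,0.12,0],
    [-0.008,0.16,0],
    [-0.01,0.2,0],
    [-0.012,0.24,0],
    [-0.015,0.28,0],
    [-0.018,0.32,0]
  ],
  "yaw": [-7,-14,-21,-28,-35,-39.5,-39.5,-39.5]
}}

```text
time_s: 5.9
ee_pos: [568.4, 110.2, 186.4]
ee_rot: [-180.0, -0.0, -28.0]
force: [0.1, 0.2, -0.2]
gripper_width: 91.2
gripper_force: 0.0
```

>>> {"api": "send_rows", "payload": {
  "grip": [1,1,1,1,1,1,1,1],
  "xyz": [
    [-0.002,0.0406,0],
    [-0.002,0.0406,-0.02],
    [-0.002,0.0406,-0.06],
    [-0.002,0.0406,-0.1],
    [-0.002,0.0406,-0.14],
    [-0.002,0.0406,-0.165],
    [-0.002,0.0406,-0.178],
    [-0.002,0.0406,-0.178]
  ],
  "yaw": [0,0,0,0,0,0,0,0]
}}

```text
time_s: 6.57
ee_pos: [564.4, 148.3, 4.8]
ee_rot: [179.8, 0.3, -28.0]
force: [0.0, 0.1, -0.2]
gripper_width: 91.6
gripper_force: 0.0
```

>>> {"api": "send_rows", "payload": {
  "grip": [0.2,0.2,0.2,0.2,0.2,0.2,0.2,0.2],
  "xyz": [
    [0,0,0],
    [0,0,0],
    [0,0,0],
    [0,0,0],
    [0,0,0],
    [0,0,0],
    [0,0,0],
    [0,0,0]
  ],
  "yaw": [0,0,0,0,0,0,0,0]
}}

```text
time_s: 7.23
ee_pos: [566.7, 148.3, 9.7]
ee_rot: [-179.9, -0.1, -28.0]
force: [-0.3, 0.7, 5.6]
gripper_width: 60.1
gripper_force: 20.0
```

>>> {"api": "send_rows", "payload": {
  "grip": [0.2,0.2,0.2,0.2,0.2,0.2,0.2,0.2],
  "xyz": [
    [0,0,0.04],
    [0,0,0.08],
    [0,0,0.12],
    [0,0,0.16],
    [0.01,-0.03,0.18],
    [0.025,-0.07,0.185],
    [0.04,-0.11,0.185],
    [0.059,-0.149,0.185]
  ],
  "yaw": [0,0,7,14,21,28,35,39.5]
}}

```text
time_s: 7.9
ee_pos: [621.3, 4.6, 194.5]
ee_rot: [180.0, -0.0, 11.9]
force: [-0.1, 0.8, -0.6]
gripper_width: 60.2
gripper_force: 20.0
```

>>> {"api": "send_rows", "payload": {
  "grip": [0.2,0.2,0.2,0.2,0.2,0.2,0.2,0.2],
  "xyz": [
    [0,0,0],
    [0,0,0],
    [0,0,0],
    [0,0,-0.02],
    [0,0,-0.04],
    [0,0,-0.06],
    [0,0,-0.06],
    [0,0,-0.06]
  ],
  "yaw": [0,0,0,0,0,0,0,0]
}}

```text
time_s: 8.57
ee_pos: [620.4, 7.2, 132.7]
ee_rot: [-180.0, 0.2, 11.6]
force: [-0.3, -0.5, 0.1]
gripper_width: 60.1
gripper_force: 20.0
```

```bash
python3 - <<'E'
from h import *
f=grab('wrist','w5.png'); s=env.state()
print(s['ee_pos'],s['ee_rot'],s['force'],s['gripper_width'])
E
```

```text
[621.54991574   6.94758269 134.04175878] [-1.79997457e+02 -1.16786769e-02  1.15580818e+01] [ 0.42549805 -0.08977988 -0.76990888] 59.86334019008059
```

View pics/w5.png

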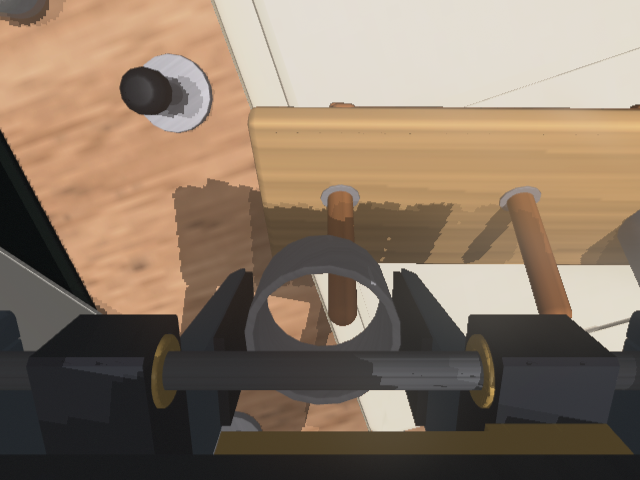

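The peg tip enters the ring about 8 mm right of centre, because the last row of the move was cut short. I'll correct for that, lower and release.

>>> {"api": "send_rows", "payload": {
  "grip": [0.2,0.2,0.2,0.2,0.2,0.2,0.2],
  "xyz": [
    [0.003,-0.008,0],
    [0.003,-0.008,0],
    [0.003,-0.008,0],
    [0.003,-0.008,-0.015],
    [0.003,-0.008,-0.028],
    [0.003,-0.008,-0.028],
    [0.003,-0.008,-0.028]
  ],
  "yaw": [0,0,0,0,0,0,0]
}}

```text
time_s: 9.2
ee_pos: [624.4, -2.2, 105.5]
ee_rot: [-180.0, 0.0, 11.5]
force: [0.3, 0.2, -0.9]
gripper_width: 60.3
gripper_force: 20.0
```

>>> {"api": "send_rows", "payload": {
  "grip": [0.7,0.7,0.7,0.7,0.7,0.7,0.7,0.7],
  "xyz": [
    [0,0,0],
    [0,0,0],
    [0,0,0],
    [0,0,0],
    [0,0,0],
    [0,0,0.02],
    [0,0,0.05],
    [0,0,0.08]
  ],
  "yaw": [0,0,0,0,0,0,0,0]
}}

```text
time_s: 9.87
ee_pos: [623.9, -2.1, 185.6]
ee_rot: [-180.0, 0.1, 11.5]
force: [0.6, -0.6, -0.5]
gripper_width: 77.5
gripper_force: 0.0
```

>>> {"api": "send_rows", "payload": {
  "grip": [0.7,0.7,0.7,0.7,0.7],
  "xyz": [
    [-0.04,-0.008,0],
    [-0.08,-0.016,0],
    [-0.08,-0.016,0],
    [-0.08,-0.016,0],
    [-0.08,-0.016,0]
  ],
  "yaw": [0,0,0,0,0]
}}

```text
time_s: 10.28
ee_pos: [545.2, -18.2, 186.2]
ee_rot: [180.0, -0.1, 11.5]
force: [-0.1, 0.3, 0.3]
gripper_width: 77.5
gripper_force: 0.0
```

```bash
python3 - <<'E'
from h import *
P=grab('wrist','w6.png'); s=env.state()
print(s['ee_pos'],s['force'],s['gripper_width'],s['time_s'])
psi=np.radians(11.5); h=np.array([np.cos(psi),np.sin(psi),0]); z=np.array([0,0,1.])
p=-.643*h+.766*z; x=.766*h+.643*z; y=np.cross(z,h)
foot=np.array([657.5,4.5,70])
print('tip',proj(P,foot+68*p),'foot',proj(P,foot))
for off in (0,10,20):
  c=foot+(40+off)*p-19.5*x
  print(off,[np.round(proj(P,c+30*(np.cos(a)*x+np.sin(a)*y))) for a in np.radians([0,90,180,270])])
diff('t2.png')
E
```

```text
[545.85206981 -18.09951836 186.05338524] [1.1712279  0.4413394  0.82233971] 77.60991634545759 10.3333
tip (np.float64(323.3380038665757), np.float64(131.9398678277032)) foot (np.float64(323.12040741172376), np.float64(55.366405215074906))
0 [array([323.,  82.]), array([274., 124.]), array([323., 159.]), array([373., 124.])]
10 [array([323.,  94.]), array([273., 136.]), array([323., 170.]), array([374., 136.])]
20 [array([323., 106.]), array([272., 148.]), array([323., 182.]), array([375., 148.])]
diff [457. 357.] [350, 180, 290, 300, 30361] [ 255. -175.]
diff [328. 229.] [317, 225, 22, 10, 83] [585. 145.]
diff [326. 247.] [318, 243, 19, 7, 55] [539. 151.]
diff [436. 253.] [426, 246, 16, 18, 82] [ 520. -133.]
diff [420. 261.] [416, 251, 12, 18, 59] [498. -91.]
diff [470. 285.] [467, 281, 7, 11, 44] [ 434. -217.]
diff [404. 374.] [401, 365, 6, 21, 105] [214. -39.]
diff [340. 373.] [324, 366, 32, 15, 400] [218. 122.]
diff [377. 377.] [375, 376, 5, 3, 12] [208.  29.]
diff [632. 393.] [619, 377, 21, 42, 473] [ 157. -611.]
diff [341. 435.] [327, 401, 56, 79, 1944] [ 68. 121.]
diff [389. 412.] [361, 401, 48, 23, 420] [123.  -0.]
diff [391. 431.] [377, 426, 26, 13, 221] [76. -3.]
diff [370. 430.] [367, 429, 7, 3, 16] [79. 50.]
diff [367. 459.] [353, 442, 23, 38, 547] [10. 60.]
diff [391. 461.] [377, 442, 27, 38, 940] [6. 1.]
```

View pics/w6.png

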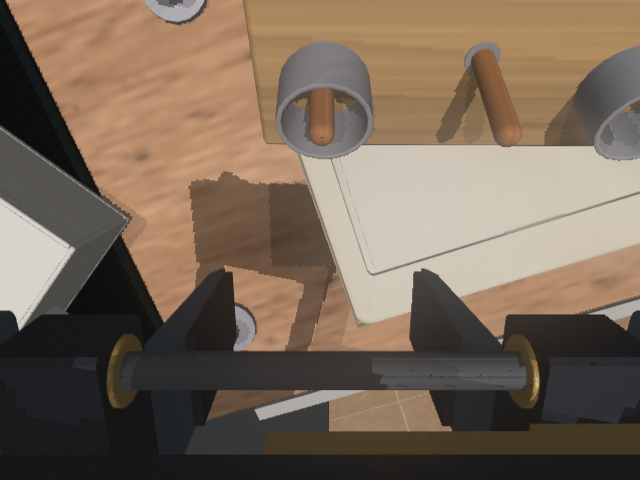

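Both rings are seated and both pushers are unmoved. Now pusher B.

>>> {"api": "send_rows", "payload": {
  "grip": [1,1,1,1,1,1,1,1],
  "xyz": [
    [-0.03,0.015,0],
    [-0.06,0.03,0],
    [-0.09,0.045,0],
    [-0.1255,0.0623,0],
    [-0.1255,0.0623,-0.02],
    [-0.1255,0.0623,-0.04],
    [-0.1255,0.0623,-0.05],
    [-0.1255,0.0623,-0.05]
  ],
  "yaw": [7,14,21,28,35,42,49,50.5]
}}

```text
time_s: 11.05
ee_pos: [418.6, 44.5, 133.6]
ee_rot: [-179.8, 0.1, 62.3]
force: [0.6, -0.0, 0.1]
gripper_width: 91.0
gripper_force: 0.0
```

>>> {"api": "send_rows", "payload": {
  "grip": [1,1,1,1,1,1],
  "xyz": [
    [0,0,0],
    [0,0,-0.03],
    [0,0,-0.06],
    [0,0,-0.09],
    [0,0,-0.107],
    [0,0,-0.107]
  ],
  "yaw": [0,0,0,0,0,0]
}}

```text
time_s: 11.55
ee_pos: [417.7, 44.1, 25.8]
ee_rot: [-179.7, 0.2, 61.9]
force: [-0.5, -0.0, -0.5]
gripper_width: 91.2
gripper_force: 0.0
```

>>> {"api": "send_rows", "payload": {
  "grip": [-0.6,-0.6,-0.6,-0.6,-0.6,-0.6,-0.6,-0.6],
  "xyz": [
    [0,0,0],
    [0,0,0],
    [0,0,0],
    [0,0,0],
    [0,0,0],
    [0,0,0],
    [0,0,0],
    [0,0,0]
  ],
  "yaw": [0,0,0,0,0,0,0,0]
}}

```text
time_s: 12.22
ee_pos: [419.2, 44.1, 28.7]
ee_rot: [180.0, -0.0, 62.0]
force: [0.2, -0.0, -1.0]
gripper_width: 40.6
gripper_force: 0.0
```

>>> {"api": "send_rows", "payload": {
  "grip": [-0.6,-0.6,-0.6,-0.6],
  "xyz": [
    [0,0,0],
    [0,0,0],
    [0,0,0],
    [0,0,0]
  ],
  "yaw": [0,0,0,0]
}}

```text
time_s: 12.55
ee_pos: [419.0, 44.2, 28.5]
ee_rot: [-180.0, 0.0, 62.0]
force: [-0.3, 0.4, 0.9]
gripper_width: 24.6
gripper_force: 20.0
```

>>> {"api": "send_rows", "payload": {
  "grip": [-0.6,-0.6,-0.6,-0.6,-0.6,-0.6,-0.6,-0.6],
  "xyz": [
    [0,0,0.04],
    [0,0,0.08],
    [0,0,0.12],
    [0,0.01,0.15],
    [-0.005,0.05,0.15],
    [-0.01,0.09,0.15],
    [-0.018,0.13,0.15],
    [-0.024,0.17,0.15]
  ],
  "yaw": [0,0,0,0,0,0,0,0]
}}

```text
time_s: 13.22
ee_pos: [394.2, 215.5, 178.6]
ee_rot: [180.0, -0.0, 61.9]
force: [1.1, 0.2, -1.1]
gripper_width: 24.8
gripper_force: 20.0
```

>>> {"api": "send_rows", "payload": {
  "grip": [-0.6,-0.6,-0.6,-0.6,-0.6],
  "xyz": [
    [-0.003,0.03,0],
    [-0.006,0.057,0],
    [-0.006,0.057,0],
    [-0.006,0.057,0],
    [-0.006,0.057,0]
  ],
  "yaw": [0,0,0,0,0]
}}

```text
time_s: 13.63
ee_pos: [388.7, 270.4, 178.0]
ee_rot: [-180.0, 0.1, 62.0]
force: [-0.6, -0.5, -0.9]
gripper_width: 24.8
gripper_force: 20.0
```

```bash
python3 - <<'E'
from h import *
f=grab('wrist','w7.png'); s=env.state()
print(s['ee_pos'],s['gripper_width'],s['force'])
E
```

```text
[388.89379335 270.05702991 178.16803237] 24.375072568139608 [-0.47205452  0.47342675 -0.89675045]
```

View pics/w7.png

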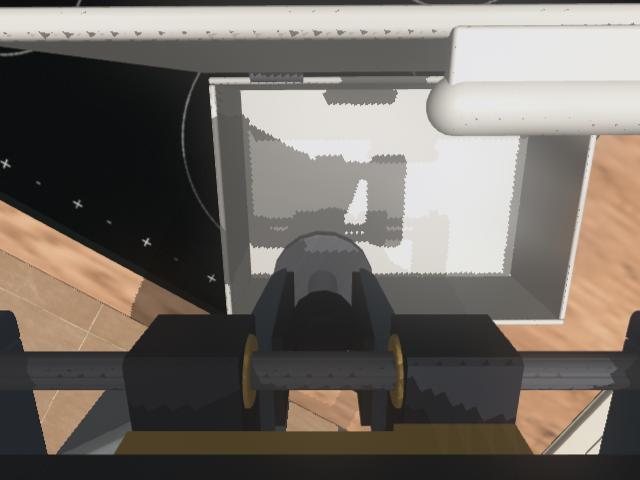

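The wrist view shows the case with top corners at about (210,80), (230,317) and (563,322). The lid and its lip, at (545,80), are close to the camera side. I'll check the case pose.

```bash
python3 - <<'E'
from h import *
f=eyes.grab_frame('wrist')
P=[atz(f,u,v,86)for u,v in[(210,80),(228,318),(564,323)]]
for p in P: print(np.round(p))
bl,fl,fr=P
print(np.linalg.norm(bl-fl),np.linalg.norm(fl-fr)); x=bl-fl; print('yaw',np.degrees(np.arctan2(x[1],x[0])), (fr-fl)[:2]); y=fl-fr; print(np.degrees(np.arctan2(-y[0],y[1])))
print('centre',(bl+fr)/2)
for u,v in[(250,272),(510,274)]: print('floor front',atz(f,u,v,6))
E
```

```text
[377. 388.  86.]
[306. 253.  86.]
[507. 142.  86.]
152.2897107141885 229.6332908181653
yaw 62.12343837347755 [ 200.84961196 -111.31433702]
61.004019917884555
centre [442.28062272 265.06533093  86.        ]
floor front [309.04352995 254.38413632   6.        ]
floor front [505.67500432 147.50588664   6.        ]
```

>>> {"api": "send_rows", "payload": {
  "grip": [-0.6,-0.6,-0.6,-0.6,-0.6,-0.6,-0.6,-0.6],
  "xyz": [
    [-0.01,-0.0185,0],
    [-0.01,-0.0185,-0.03],
    [-0.01,-0.0185,-0.06],
    [-0.01,-0.0185,-0.09],
    [-0.01,-0.0185,-0.11],
    [-0.01,-0.0185,-0.124],
    [-0.01,-0.0185,-0.132],
    [-0.01,-0.0185,-0.134]
  ],
  "yaw": [0,0,0,0,0,0,0,0]
}}

```text
time_s: 14.4
ee_pos: [378.6, 251.3, 43.5]
ee_rot: [-179.9, 0.1, 61.9]
force: [-0.3, -0.1, -1.2]
gripper_width: 24.7
gripper_force: 20.0
```

>>> {"api": "send_rows", "payload": {
  "grip": [-0.6,-0.6,-0.6],
  "xyz": [
    [0,0,-0.002],
    [0,0,-0.004],
    [0,0,-0.004]
  ],
  "yaw": [0,0,0]
}}

```text
time_s: 14.65
ee_pos: [379.6, 252.8, 41.0]
ee_rot: [180.0, -0.1, 62.0]
force: [-0.6, -0.3, -1.7]
gripper_width: 24.6
gripper_force: 20.0
```

>>> {"api": "send_rows", "payload": {
  "grip": [-0.6,-0.6,-0.6,-0.6],
  "xyz": [
    [0,0,-0.001],
    [0,0,-0.002],
    [0,0,-0.003],
    [0,0,-0.003]
  ],
  "yaw": [0,0,0,0]
}}

```text
time_s: 14.98
ee_pos: [379.2, 252.8, 38.2]
ee_rot: [180.0, -0.0, 62.0]
force: [-0.7, -1.0, 5.1]
gripper_width: 24.4
gripper_force: 20.0
```

>>> {"api": "send_rows", "payload": {
  "grip": [-0.6,-0.6,-0.6,-0.6],
  "xyz": [
    [0,0,-0.001],
    [0,0,-0.002],
    [0,0,-0.002],
    [0,0,-0.002]
  ],
  "yaw": [0,0,0,0]
}}

```text
time_s: 15.32
ee_pos: [379.2, 252.8, 37.9]
ee_rot: [180.0, -0.1, 62.0]
force: [-5.5, -4.2, 21.0]
gripper_width: 24.6
gripper_force: 20.0
```

The pusher stands on the case floor with TCP z at 38. Release it, then check for anything moved on the way out.

>>> {"api": "send_rows", "payload": {
  "grip": [0.1,0.1,0.1,0.1,0.1,0.1,0.1,0.1],
  "xyz": [
    [0,0,0.001],
    [0,0,0.001],
    [0,0,0.001],
    [0,0,0.001],
    [0,0,0.03],
    [0,0,0.07],
    [0,0,0.11],
    [0,0,0.15]
  ],
  "yaw": [0,0,0,0,0,0,0,0]
}}

```text
time_s: 15.98
ee_pos: [378.6, 252.3, 186.7]
ee_rot: [-180.0, 0.1, 62.0]
force: [1.4, 1.0, -0.4]
gripper_width: 50.4
gripper_force: 0.0
```

>>> {"api": "send_rows", "payload": {
  "grip": [1,1,1,1,1,1],
  "xyz": [
    [0.012,-0.037,0],
    [0.024,-0.074,0],
    [0.036,-0.111,0],
    [0.051,-0.15,0],
    [0.051,-0.15,0],
    [0.051,-0.15,0]
  ],
  "yaw": [0,0,0,0,0,0]
}}

```text
time_s: 16.48
ee_pos: [430.5, 100.9, 185.1]
ee_rot: [-180.0, 0.0, 61.7]
force: [-1.9, 0.7, 1.1]
gripper_width: 87.2
gripper_force: 0.0
```

```bash
python3 - <<'E'
from h import *
s=env.state(); print(s['ee_pos'],s['gripper_width'],s['time_s'])
f=diff('t3.png')
for n,p in dict(knobB=(379,252,59),A=(692,122,48)).items(): print(n,np.round(proj(f,p)))
for n,p in dict(B=(379,252,59),A=(692,122,48)).items():
    u,v=np.round(proj(f,p)).astype(int); g=f['frame'][v-14:v+14,u-14:u+14].max(2)<70
    y,x=np.nonzero(g); print(n,len(x), (x.mean()+u-14,y.mean()+v-14) if len(x) else 0)
E
```

```text
[430.49027104 100.90265359 185.13932932] 87.18585224138202 16.4833
diff [462. 194.] [450, 180, 28, 29, 365] [ 674. -207.]
diff [387. 210.] [375, 196, 26, 29, 393] [634.  -9.]
diff [328. 229.] [317, 225, 22, 10, 83] [585. 145.]
diff [373. 322.] [320, 239, 110, 163, 8159] [345.  34.]
diff [326. 247.] [318, 243, 19, 7, 54] [539. 151.]
diff [436. 253.] [426, 246, 16, 18, 83] [ 520. -133.]
diff [420. 261.] [416, 251, 12, 18, 63] [499. -90.]
diff [343. 279.] [341, 278, 4, 3, 10] [455. 110.]
diff [316. 290.] [310, 287, 16, 9, 55] [427. 179.]
diff [319. 301.] [315, 294, 9, 16, 46] [400. 172.]
diff [288. 311.] [283, 305, 11, 12, 103] [377. 252.]
diff [332. 374.] [324, 367, 18, 14, 229] [218. 142.]
diff [371. 369.] [360, 366, 25, 9, 88] [228.  42.]
diff [632. 393.] [619, 377, 21, 42, 472] [ 157. -611.]
diff [353. 384.] [351, 380, 5, 10, 36] [191.  90.]
diff [345. 444.] [328, 401, 52, 79, 2165] [ 47. 111.]
diff [485. 446.] [364, 400, 276, 80, 14862] [  37. -235.]
diff [359. 421.] [354, 417, 9, 8, 49] [102.  78.]
diff [365. 457.] [363, 456, 5, 4, 16] [15. 63.]
knobB [287. 310.]
A [337. 187.]
B 0 0
A 0 0
```

>>> {"api": "send_rows", "payload": {
  "grip": [1,1,1,1,1,1,1,1],
  "xyz": [
    [0.04,0.003,0],
    [0.08,0.006,0],
    [0.12,0.009,0],
    [0.16,0.013,0],
    [0.2,0.016,0],
    [0.235,0.019,0],
    [0.261,0.0213,0],
    [0.261,0.0213,0]
  ],
  "yaw": [0,0,0,0,0,0,0,0]
}}

```text
time_s: 17.2
ee_pos: [694.9, 126.9, 183.1]
ee_rot: [179.9, -0.1, 62.1]
force: [-1.0, -0.7, -0.7]
gripper_width: 91.1
gripper_force: 0.0
```

>>> {"api": "send_rows", "payload": {
  "grip": [1,1,1,1,1,1,1],
  "xyz": [
    [0,0,-0.03],
    [0,0,-0.06],
    [0,0,-0.09],
    [0,0,-0.12],
    [0,0,-0.145],
    [0,0,-0.156],
    [0,0,-0.156]
  ],
  "yaw": [0,0,0,0,0,0,0]
}}

```text
time_s: 17.78
ee_pos: [687.9, 125.3, 26.1]
ee_rot: [-179.7, 0.2, 62.1]
force: [0.0, -0.2, -0.3]
gripper_width: 91.2
gripper_force: 0.0
```

>>> {"api": "send_rows", "payload": {
  "grip": [-0.6,-0.6,-0.6,-0.6,-0.6,-0.6,-0.6,-0.6],
  "xyz": [
    [0,0,0],
    [0,0,0],
    [0,0,0],
    [0,0,0],
    [0,0,0],
    [0,0,0],
    [0,0,0],
    [0,0,0]
  ],
  "yaw": [0,0,0,0,0,0,0,0]
}}

```text
time_s: 18.45
ee_pos: [691.1, 123.8, 29.6]
ee_rot: [180.0, -0.0, 62.0]
force: [1.0, 0.4, -0.0]
gripper_width: 40.6
gripper_force: 0.0
```

>>> {"api": "send_rows", "payload": {
  "grip": [-0.6,-0.6,-0.6,-0.6],
  "xyz": [
    [0,0,0],
    [0,0,0],
    [0,0,0],
    [0,0,0]
  ],
  "yaw": [0,0,0,0]
}}

```text
time_s: 18.78
ee_pos: [690.9, 124.0, 29.4]
ee_rot: [-180.0, 0.0, 62.0]
force: [-0.7, 0.4, -0.2]
gripper_width: 24.9
gripper_force: 20.0
```

>>> {"api": "send_rows", "payload": {
  "grip": [-0.6,-0.6,-0.6,-0.6,-0.6,-0.6,-0.6,-0.6],
  "xyz": [
    [0,0,0.04],
    [0,0,0.08],
    [0,0,0.12],
    [0,0,0.15],
    [-0.04,0.0,0.155],
    [-0.08,0,0.155],
    [-0.12,0.01,0.155],
    [-0.155,0.03,0.155]
  ],
  "yaw": [0,0,0,0,0,0,0,0]
}}

```text
time_s: 19.45
ee_pos: [533.3, 152.4, 184.3]
ee_rot: [-180.0, 0.1, 61.8]
force: [0.1, 1.8, -0.8]
gripper_width: 24.9
gripper_force: 20.0
```

>>> {"api": "send_rows", "payload": {
  "grip": [-0.6,-0.6,-0.6,-0.6,-0.6,-0.6],
  "xyz": [
    [-0.025,0.018,0],
    [-0.05,0.036,0],
    [-0.069,0.051,0],
    [-0.069,0.051,0],
    [-0.069,0.051,0],
    [-0.069,0.051,0]
  ],
  "yaw": [0,0,0,0,0,0]
}}

```text
time_s: 19.95
ee_pos: [467.7, 204.8, 184.6]
ee_rot: [179.9, -0.0, 62.0]
force: [0.7, 0.5, -0.6]
gripper_width: 24.8
gripper_force: 20.0
```

Lower by 146 to z of about 38.5.

>>> {"api": "send_rows", "payload": {
  "grip": [-0.6,-0.6,-0.6,-0.6,-0.6,-0.6,-0.6,-0.6],
  "xyz": [
    [0,0,-0.03],
    [0,0,-0.06],
    [0,0,-0.09],
    [0,0,-0.115],
    [0,0,-0.13],
    [0,0,-0.136],
    [0,0,-0.14],
    [0,0,-0.143]
  ],
  "yaw": [0,0,0,0,0,0,0,0]
}}

```text
time_s: 20.62
ee_pos: [468.3, 204.8, 41.5]
ee_rot: [179.9, -0.0, 61.9]
force: [-0.4, 0.5, -1.2]
gripper_width: 25.2
gripper_force: 20.0
```

>>> {"api": "send_rows", "payload": {
  "grip": [-0.6,-0.6,-0.6,-0.6,-0.6],
  "xyz": [
    [0,0,-0.001],
    [0,0,-0.002],
    [0,0,-0.003],
    [0,0,-0.003],
    [0,0,-0.003]
  ],
  "yaw": [0,0,0,0,0]
}}

```text
time_s: 21.03
ee_pos: [467.9, 205.2, 39.3]
ee_rot: [179.9, -0.1, 62.0]
force: [1.3, -0.9, 1.8]
gripper_width: 24.5
gripper_force: 20.0
```

>>> {"api": "send_rows", "payload": {
  "grip": [0.1,0.1,0.1,0.1,0.1,0.1,0.1,0.1],
  "xyz": [
    [0,0,0],
    [0,0,0],
    [0,0,0],
    [0,0,0],
    [0,0,0.03],
    [0,0,0.07],
    [0,0,0.11],
    [0,0,0.15]
  ],
  "yaw": [0,0,0,0,0,0,0,0]
}}

```text
time_s: 21.7
ee_pos: [466.5, 204.8, 190.0]
ee_rot: [-180.0, 0.0, 62.0]
force: [1.4, 0.4, -0.8]
gripper_width: 50.0
gripper_force: 0.0
```

>>> {"api": "send_rows", "payload": {
  "grip": [-1,-1,-1,-1,-1,-1,-1],
  "xyz": [
    [-0.02,-0.02,0.03],
    [-0.05,-0.04,0.06],
    [-0.07,-0.06,0.09],
    [-0.07,-0.07,0.107],
    [-0.07,-0.07,0.107],
    [-0.07,-0.07,0.107],
    [-0.07,-0.07,0.107]
  ],
  "yaw": [0,0,0,0,0,0,0]
}}

```text
time_s: 22.28
ee_pos: [396.8, 135.1, 294.5]
ee_rot: [-179.9, 0.0, 62.0]
force: [0.7, -0.3, -0.8]
gripper_width: 6.0
gripper_force: 0.0
```

```bash
python3 - <<'E'
from h import *
s=env.state(); print(s['ee_pos'],s['gripper_width'],s['time_s'])
f=diff('t4.png')
a=f['frame'][:,:,::-1]
w=np.zeros((400,800,3),'uint8'); w=cv2.resize(a[120:320,160:560],None,fx=2,fy=2,interpolation=cv2.INTER_CUBIC); cv2.imwrite('pics/t4c.png',w)
E
```

```text
[396.8213641  135.0521758  294.52917562] 5.988558884807335 22.2833
diff [462. 194.] [451, 180, 27, 29, 365] [ 674. -208.]
diff [337. 192.] [328, 183, 19, 19, 271] [684. 120.]
diff [387. 210.] [375, 196, 26, 29, 384] [634.  -8.]
diff [328. 229.] [317, 225, 21, 10, 82] [585. 146.]
diff [326. 247.] [318, 243, 19, 7, 54] [539. 151.]
diff [436. 253.] [426, 246, 16, 19, 86] [ 519. -133.]
diff [348. 348.] [283, 249, 134, 231, 9366] [282.  99.]
diff [420. 261.] [416, 251, 12, 18, 63] [499. -90.]
diff [303. 331.] [301, 330, 4, 3, 11] [325. 214.]
diff [394. 333.] [391, 330, 7, 8, 39] [317. -18.]
diff [397. 342.] [394, 339, 7, 10, 40] [293. -23.]
diff [312. 360.] [307, 350, 11, 21, 144] [252. 192.]
diff [396. 369.] [394, 366, 5, 7, 25] [228. -21.]
diff [325. 376.] [324, 372, 3, 9, 23] [212. 160.]
diff [379. 376.] [372, 373, 13, 7, 59] [210.  25.]
diff [632. 393.] [619, 377, 21, 42, 471] [ 157. -611.]
diff [482. 446.] [356, 399, 284, 81, 15334] [  36. -227.]
diff [405. 403.] [401, 401, 9, 4, 27] [144. -40.]
diff [352. 424.] [351, 422, 4, 6, 19] [95. 94.]
```

View pics/t4c.png

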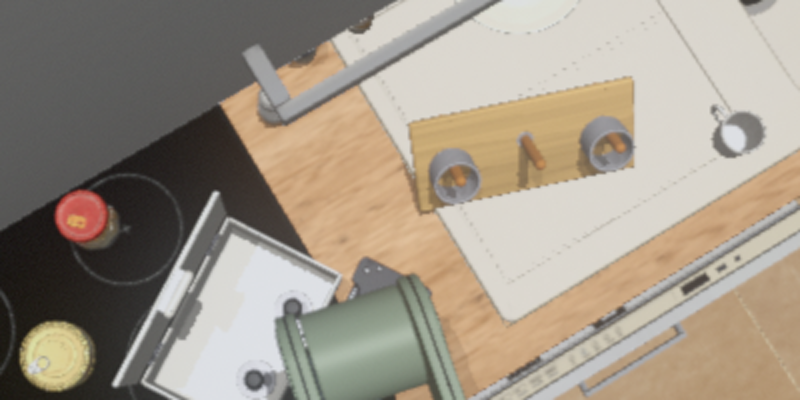

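Both rings are on their pegs and both pushers stand in the case. Now I'll go over the lid to its back side.

>>> {"api": "send_rows", "payload": {
  "grip": [-1,-1,-1,-1,-1,-1,-1,-1],
  "xyz": [
    [0.015,0.034,0],
    [0.03,0.068,0],
    [0.045,0.103,0],
    [0.06,0.137,0],
    [0.075,0.171,0],
    [0.09,0.205,0],
    [0.104,0.239,0],
    [0.104,0.239,0]
  ],
  "yaw": [0,0,0,0,0,0,0,0]
}}

```text
time_s: 23.0
ee_pos: [502.4, 380.1, 290.4]
ee_rot: [-179.8, 0.1, 62.2]
force: [-0.7, -1.2, -0.2]
gripper_width: 0.5
gripper_force: 0.0
```

>>> {"api": "send_rows", "payload": {
  "grip": [-1,-1,-1,-1,-1,-1],
  "xyz": [
    [0,0,0],
    [0,0,-0.03],
    [0,0,-0.06],
    [0,0,-0.08],
    [0,0,-0.086],
    [0,0,-0.086]
  ],
  "yaw": [0,0,0,0,0,0]
}}

```text
time_s: 23.5
ee_pos: [499.8, 372.5, 207.2]
ee_rot: [-179.9, 0.3, 62.0]
force: [0.4, 0.8, 0.3]
gripper_width: 0.2
gripper_force: 0.0
```

>>> {"api": "send_rows", "payload": {
  "grip": [-1,-1,-1,-1,-1,-1,-1,-1],
  "xyz": [
    [-0.0099,-0.0185,0],
    [-0.0196,-0.0369,0.002],
    [-0.0319,-0.06,0.002],
    [-0.0447,-0.0841,-0.002],
    [-0.0574,-0.1079,-0.0125],
    [-0.0682,-0.128,-0.031],
    [-0.0761,-0.143,-0.055],
    [-0.0761,-0.143,-0.055]
  ],
  "yaw": [0,0,0,0,0,0,0,0]
}}

```text
time_s: 24.17
ee_pos: [421.1, 227.3, 152.7]
ee_rot: [-179.8, 0.4, 61.9]
force: [-0.6, -0.7, -1.1]
gripper_width: 0.3
gripper_force: 0.0
```

```bash
python3 - <<'E'
from h import *
s=env.state(); print(s['ee_pos'],s['force'],s['time_s'])
f=grab('top','t5.png'); cv2.imwrite('pics/t5c.png',cv2.resize(f['frame'][170:370,190:450,::-1],None,fx=2.5,fy=2.5))
E
```

```text
[421.08693721 227.27750928 152.65424282] [-0.57786698 -0.7478054  -1.0749113 ] 24.1667
```

View pics/t5c.png

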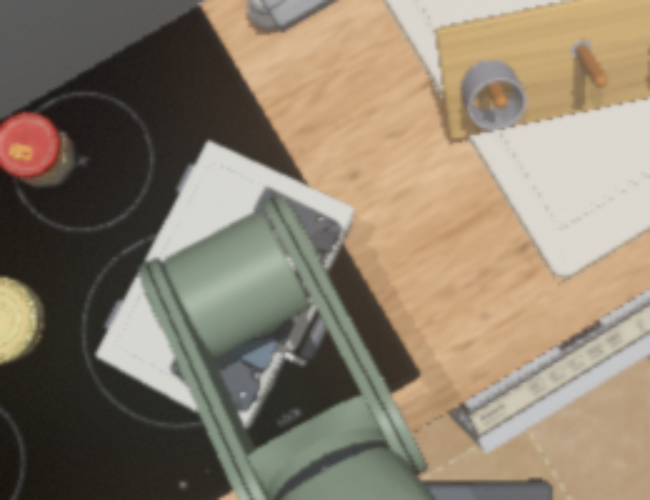

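The lid has followed the fingers down. Continue and press.

>>> {"api": "send_rows", "payload": {
  "grip": [-1,-1,-1,-1,-1,-1,-1],
  "xyz": [
    [-0.0047,-0.0088,-0.02],
    [-0.008,-0.015,-0.037],
    [-0.009,-0.0168,-0.043],
    [-0.009,-0.0168,-0.046],
    [-0.009,-0.0168,-0.049],
    [-0.009,-0.0168,-0.051],
    [-0.009,-0.0168,-0.051]
  ],
  "yaw": [0,0,0,0,0,0,0]
}}

```text
time_s: 24.8
ee_pos: [417.5, 215.4, 104.5]
ee_rot: [179.9, -0.1, 62.0]
force: [0.1, 0.1, 0.0]
gripper_width: 0.4
gripper_force: 0.0
```

>>> {"api": "send_rows", "payload": {
  "grip": [-1,-1,-1,-1],
  "xyz": [
    [0,0,-0.001],
    [0,0,-0.002],
    [0,0,-0.002],
    [0,0,-0.002]
  ],
  "yaw": [0,0,0,0]
}}

```text
time_s: 25.13
ee_pos: [416.2, 214.3, 101.6]
ee_rot: [180.0, -0.0, 62.0]
force: [0.3, 0.2, 0.5]
gripper_width: 0.3
gripper_force: 0.0
```

>>> {"api": "send_rows", "payload": {
  "grip": [-1,-1,-1,-1],
  "xyz": [
    [0,0,-0.001],
    [0,0,-0.002],
    [0,0,-0.002],
    [0,0,-0.002]
  ],
  "yaw": [0,0,0,0]
}}

```text
time_s: 25.47
ee_pos: [415.9, 214.1, 99.4]
ee_rot: [-180.0, 0.0, 62.0]
force: [-0.2, 0.2, -0.4]
gripper_width: 0.7
gripper_force: 0.0
```

>>> {"api": "send_rows", "payload": {
  "grip": [-1,-1,-1,-1],
  "xyz": [
    [0,0,-0.001],
    [0,0,-0.002],
    [0,0,-0.002],
    [0,0,-0.002]
  ],
  "yaw": [0,0,0,0]
}}

```text
time_s: 25.8
ee_pos: [416.1, 214.2, 98.1]
ee_rot: [180.0, -0.0, 62.0]
force: [-1.7, -0.7, 5.1]
gripper_width: 0.4
gripper_force: 2.8
```

>>> {"api": "send_rows", "payload": {
  "grip": [-1,-1,-1,-1],
  "xyz": [
    [0,0,-0.001],
    [0,0,-0.002],
    [0,0,-0.002],
    [0,0,-0.002]
  ],
  "yaw": [0,0,0,0]
}}

```text
time_s: 26.13
ee_pos: [416.2, 214.2, 97.8]
ee_rot: [179.9, -0.1, 62.0]
force: [-4.9, -2.4, 18.5]
gripper_width: 0.1
gripper_force: 9.5
```

>>> {"api": "send_rows", "payload": {
  "grip": [-1,-1,-1,-1,-1,-1,-1],
  "xyz": [
    [0,0,0.03],
    [0,0,0.07],
    [0,0,0.11],
    [0,0,0.15],
    [0,-0.03,0.15],
    [0,-0.07,0.15],
    [0,-0.07,0.15]
  ],
  "yaw": [0,0,0,0,0,0,0]
}}

```text
time_s: 26.72
ee_pos: [415.6, 139.5, 246.2]
ee_rot: [179.9, 0.1, 61.8]
force: [-0.0, 0.7, -1.1]
gripper_width: 0.4
gripper_force: 0.0
```

>>> {"api": "send_rows", "payload": {
  "grip": [-1,-1,-1,-1,-1,-1,-1,-1],
  "xyz": [
    [0,-0.04,0],
    [0,-0.08,0],
    [0,-0.12,0],
    [0,-0.16,0],
    [0,-0.2,0],
    [0,-0.24,0],
    [0,-0.28,0],
    [0,-0.31,0]
  ],
  "yaw": [0,0,0,0,0,0,0,0]
}}

```text
time_s: 27.38
ee_pos: [415.6, -168.5, 245.3]
ee_rot: [180.0, 0.0, 61.9]
force: [0.3, 0.4, -0.7]
gripper_width: 0.7
gripper_force: 0.0
```

>>> {"api": "send_rows", "payload": {
  "grip": [-1,-1,-1,-1,-1,-1,-1,-1],
  "xyz": [
    [0,0,0],
    [0,0,0],
    [0,0,0],
    [0,0,0],
    [0,0,0],
    [0,0,0],
    [0,0,0],
    [0,0,0]
  ],
  "yaw": [0,0,0,0,0,0,0,0]
}}

```text
time_s: 28.05
ee_pos: [416.1, -165.3, 245.5]
ee_rot: [180.0, -0.0, 62.1]
force: [0.3, -0.2, 0.3]
gripper_width: 0.5
gripper_force: 0.0
```

```bash
python3 - <<'E'
from h import *
s=env.state(); print(s['ee_pos'],s['force'],s['time_s'])
t=grab('top','t6.png');s=grab('scene','s6.png')
a=cv2.resize(t['frame'][150:320,200:500],(660,374)); b=cv2.resize(s['frame'][200:320,230:510],None,fx=2,fy=2)[:226]
w=np.zeros((600,660,3),'uint8'); w[:374]=a; w[374:,:560]=b
cv2.imwrite('pics/fin.png',w[:,:,::-1])
# lid corners predicted shut vs slightly open
C=np.array([442,264]); x=np.array([.47,.883]); y=np.array([-.883,.47])
for th in (0,.1):
  for sy in(-118,118):
    p=C+80*x-172*np.cos(th)*x+sy*y; print(th,np.round(proj(t,(*p,97+172*np.sin(th))),1),np.round(proj(s,(*p,97+172*np.sin(th))),1))
E
```

```text
[ 416.06676522 -165.3179038   245.54288173] [ 0.2775613  -0.19485268  0.33799556] 28.05
0 [336.3 257.8] [320.8 244.4]
0 [291.6 345.1] [227. 261.]
0.1 [336.1 257. ] [320.6 237.9]
0.1 [290.9 345.4] [226.2 254.2]
```

View pics/fin.png

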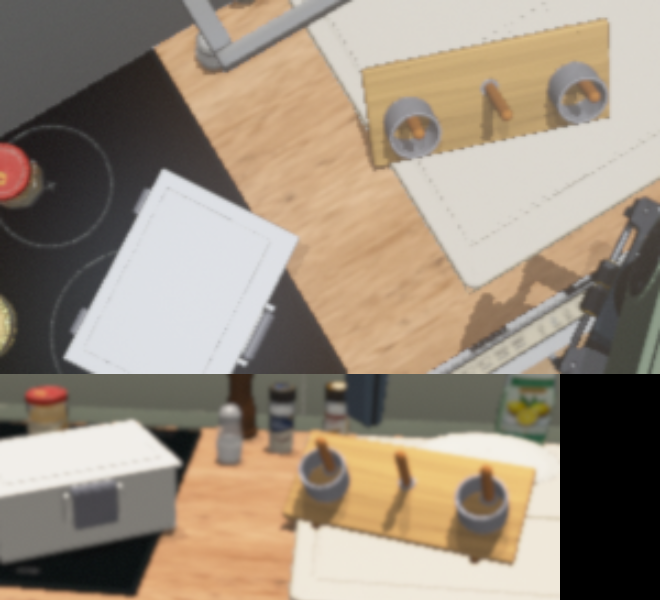

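The lid is shut flat: its corner sits at scene (320,244), matching a zero angle. Both rings are home and the bystanders haven't moved. Handing in.

```bash
python3 -c "
from workcell import env
print(env.job_done())"
```

```text
the job is handed in; nothing more can be done
None
```

I handed the job in at about 28 s: both rings hang flat on the outer pegs, both pushers are in the case, and its lid is pressed shut. I judged the lid latched because it lies flat and stayed there after I backed off; I couldn't read the catch directly. The salt shaker, jar and tin were not moved.

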